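# Show the helper which orange goes on which dish

## Robot

A 7-joint arm with a two-finger parallel gripper is mounted at the origin on the work surface. World frame = base frame: x ahead of the robot, y to its left, z up, the work surface at z = 0. Lengths are in m, angles in rad, forces in N, time in s.
With the tool pointing down it reaches from about 0.35 to 0.9 m from the base axis. Payload 19.9 kg.
Tool frame: the origin (TCP) lies between the finger pads; the fingertips stand 8 mm ahead of it and the grasp point (between the pads) lies 11 mm behind it; z points along the fingers, y is the line along which they close (so a half turn about z gives the same grasp; the last joint's range is limited). The gripper opens to 85 mm and grips with 20 to 120 N. Pads are 22 mm wide; open, the fingers measure 114 mm over their backs; the gripper's body (76 mm by 85 mm) begins 54 mm behind the grasp point. The pads swing forward as they close: fully open they stand 13 mm farther back than shut.
Start: joints at [-1.357, 0.417, -0.01, 1.614, 0.005, 1.111, -0.053], TCP at [0.158, 0.605, 0.239] pointing down, gripper open.
Joint ranges: [-2.81, 2.81], [-0.39, 2.02], [-1.27, 1.25], [0.06, 2.57], [-1.19, 4.33], [0.19, 2], [-2.82, 2.82]. Speed limits (rad/s): [1.89, 1.89, 2.39, 2.39, 3.01, 3.01, 3.01].

## Interface

Orientations are given as a unit quaternion [w, x, y, z].
In Python, from bench import bot, optics, spotter gives the robot as it stands.
- The arm moves only by the tool step_arm, never from a script. Its argument "series" is a list of rows, each a list of 4 numbers: the shift along the tool's x, y, z in m, then the turn about the tool's z in rad. A call has exactly 8 rows; each row is the pose to reach, as a shift and turn from the pose commanded when the call began, along the tool's axes at that moment; what a row does not reach only later rows make up. A row lasts 1/10 s, in which the tool goes at most 50 mm and 8.59 degrees, less where a joint would pass 70% of its speed; a pose out of reach is approached as far as the arm can. A call with a gripper value outside its range is refused whole. "grip" is the closure, from 0 (fully open) to 1 (shut), set as the call begins (left out, the last holds). The fingers move at their own pace and stop on an object; "newtons" is the grip in N (left out, the last holds). Time passes only in rows, so rows that repeat a pose let the fingers close, or fill a call up. It gives the time, the measured TCP pose, the force, the opening and the grip force at its end, in the units of the state.
- bot.read_state(): the state, without advancing time (a new reading comes with each control period).
- optics.capture(name): name is "scene" or "top"; returns (picture, depth): 384x512x3 uint8, red, green, blue; 384x512 float32, m along the optical axis (not along the pixel's ray), 0 where there is no reading.
- optics.get_calibration(name): a dict with "mtx" (3x3 intrinsics, pixels), "extrinsics" (4x4, takes a point from camera to world coordinates). Camera axes: x right, y up, looking along -z (the intrinsics and any distortion apply to the point x, -y, -z); pixel columns grow to the right and rows downward; lengths in m; the calibration is good to about 2 mm. A picture is of the moment at which its call begins. get_calibration takes no time and is no camera call.
- bot.hand_in(): hands the job in; it is judged then, once.
Trained networks look in the newest picture that a camera, given by its name, has taken for a name from the list of things; names that differ only in an ending like _2 or _b are one class to them, and where a whole thing is asked for, a point or a joint stands for the part that bears it (a point fixed in the world has none). Each returns a list of dicts, best first, with "confidence" (0 to 1); they miss things now and then, are a little off and sometimes report something else, mostly with a low value. They report only what shows in the picture. A call takes as long as a camera call. They do not tell look-alikes from the thing itself.
- spotter.look_for(camera, query): "extent" ([centre column, centre row, width, height] in pixels, round what is visible of it).
- spotter.masks_of(camera, query): "pixels" (384x512 bool, what is visible of it) and "extent" ([centre column, centre row, width, height] in pixels, round what is visible of it).
The state is a dict: "clock": time; "q": joint angles; "joint_vel": joint speeds; "tau": joint torques, N m; "ee_pos": TCP position; "ee_rot": TCP orientation; "force": force on the tool from outside, world axes, zero at the start; "moment": the same for the moment, N m; "opening": finger opening in m; "grasp_force": force on a finger pad.
Only numpy, scipy, OpenCV 4.12 (cv2) and the standard library are available. Lean on these libraries where they do the work, as an engineer would, in place of code of your own. Each camera call takes 0.05 s, during which the arm holds its last target. There are 200 camera calls.

## Task

One orange has been left on the bare table and one of the three brass dishes stands empty: show your helper what to put where by pointing only, without touching or moving anything. First point down at the middle of the orange on the bare table, with the fingertips about three centimetres above its top, and keep them there for two seconds; then point down in the same way at the middle of the empty dish, about three centimetres above its rim, for two seconds, and finish there, still pointing at it. Do not bring the fingertips down close over any other fruit or dish: pass over them high.

Things in the scene. Friction and masses are not known exactly. Their poses are not given: they have to be found in the camera images.
- orange_loose: The one orange that stands on the bare black table, not in a dish: orange fruit with a small green stem mark, 72 mm across and 68 mm high (mark to 70 mm), 170 g, standing on a small flat foot; origin at the centre of its underside, z up. 
- loose_top (a point): The top of the orange on the bare table, 70 mm above the table, on its vertical centre line: the first thing to point at.
- dish_empty: The one brass dish with nothing in it: round shallow brass dish, 110 mm across the rim, 72 mm across the foot, 20 mm high, inner floor 5 mm above its underside, 250 g, loose; origin at the centre of its underside, z up. It may be in any of the three dish places.
- empty_rim (a point): Centre of the empty dish's mouth, level with its rim, 20 mm above the table: the second thing to point at.
- dish_a: A brass dish that already holds an orange, to be left alone: round shallow brass dish, 110 mm across the rim, 72 mm across the foot, 20 mm high, inner floor 5 mm above its underside, 250 g, loose; origin at the centre of its underside, z up. 
- orange_a: The orange in dish_a, its top 75 mm above the table, to be left alone: orange fruit with a small green stem mark, 72 mm across and 68 mm high (mark to 70 mm), 170 g, standing on a small flat foot; origin at the centre of its underside, z up. 
- dish_b: Another brass dish that already holds an orange, to be left alone: round shallow brass dish, 110 mm across the rim, 72 mm across the foot, 20 mm high, inner floor 5 mm above its underside, 250 g, loose; origin at the centre of its underside, z up. 
- orange_b: The orange in dish_b, its top 75 mm above the table, to be left alone: orange fruit with a small green stem mark, 72 mm across and 68 mm high (mark to 70 mm), 170 g, standing on a small flat foot; origin at the centre of its underside, z up. 
- pomegranate: A dark red pomegranate on the bare table, 76 mm across, 66 mm high, to be left alone; origin at the centre of its underside, z up.
- bell: A brass hand bell standing upright towards the far side, 56 mm across, 98 mm high; origin at the centre of its underside.
- candle: An electric candle in an amber glass towards the far side, 60 mm across, 49 mm high; origin at the centre of its underside.
- shell: A cream spiral shell, 150 mm long and 76 mm thick, lying on a small brass stand towards the far side, 94 mm high overall; origin at the centre of the stand's underside, the shell runs along x.
Not all that is in view belongs to the job. Leave any grey look-alike of the orange_loose alone. Leave any green look-alike of the dish_empty alone.

How it is judged:
On the way, in this order (a step that is already met when the one before it is completed fails the run):
1. the fingertips point at the orange on the bare table from just above, for at least 1.5 s (horizontal distance between the grasp point and loose_top below 0.03 m and z of the grasp point in the frame of loose_top between 0.012 and 0.078 m), for 1.5 s.
2. then they point at the empty dish from just above, for at least 1.5 s (horizontal distance between the grasp point and empty_rim below 0.03 m and z of the grasp point in the frame of empty_rim between 0.008 and 0.078 m), for 1.5 s.
At the end, for the whole second after the job is handed in: The fingers still point at the empty dish: grasp point (about 19 mm behind the fingertips) within 30 mm sideways of its centre and 8 to 78 mm above its rim (orange: 12 to 78 mm above its top); every fruit, dish, the bell, candle and shell within 10 mm of their start (all of step 2 and distance of each of orange_loose, dish_empty, orange_a, orange_b, dish_a, dish_b, pomegranate, bell, candle, shell from where it was at the start of the episode below 0.01 m); the robot touches nothing.
It fails at once if the robot touches something (contact force between any of the fingers, the arm and anything else above 0.3 N).
It fails at once if a fruit, a dish or another thing on the table is moved, lifted or knocked by more than 10 mm (distance of any of orange_loose, dish_empty, orange_a, orange_b, dish_a, dish_b, pomegranate, bell, candle, shell from where it was at the start of the episode above 0.01 m).
It fails at once if the fingers come down close over the wrong thing: grasp point within 40 mm sideways of the centre of a full dish or the pomegranate, and lower than 130 mm above the table ((horizontal distance between the grasp point and dish_a below 0.04 m and height (world z) of the grasp point below 0.13 m) or (horizontal distance between the grasp point and dish_b below 0.04 m and height (world z) of the grasp point below 0.13 m) or (horizontal distance between the grasp point and pomegranate below 0.04 m and height (world z) of the grasp point below 0.13 m)).
It also fails if it takes over 45 s, if anything falls off the work surface, if the arm or the gripper's body presses on something with over 40 N, if the wrist force passes 120 N, or if a joint passes its speed limit or range.

## Working session

There is one attempt and no reset: what is moved stays moved. The work goes in short steps, Python scripts to look and compute and a tool call to move; the robot and the scene stay as the last step left them, time stands still between calls to the robot, and variables do not carry over. Pictures are saved under pics/ and viewed, at most 10 in all, crops included, and the job is handed in when it is done.

Besides the shell and the picture viewer there is one more tool, called after "Request:" by a JSON object that holds its "fn" and its "kwargs". step_arm: Moves the arm, as the interface text tells. Its arguments: {"type":"object","properties":{"series":{"type":"array"},"grip":{"type":"number"},"newtons":{"type":"number"}},"required":["series"]}

```bash
mkdir -p pics; python3 - <<'E'
from bench import bot, optics, spotter
import cv2, numpy as np
s=bot.read_state(); print(s['clock'],s['ee_pos'],s['ee_rot'],s['opening'])
for n in("top","scene"):
    p,d=optics.capture(n); cv2.imwrite(f'pics/{n}0.png',p[:,:,::-1]); np.savez(f'{n}0.npz',p=p,d=d)
c=optics.get_calibration("top"); K=c['mtx'];T=np.array(c['extrinsics'])
d=np.load('top0.npz')['d']
v,u=np.mgrid[:384,:512]
P=np.stack([(u-K[0][2])/K[0][0]*d,-(v-K[1][2])/K[1][1]*d,-d],-1)@T[:3,:3].T+T[:3,3]
np.save('P.npy',P); print({k:v for k,v in c.items()})
for q in("orange_loose","dish_empty","pomegranate","bell","shell","candle"):
    for m in spotter.masks_of("top",q):
        w=P[m['pixels']&(d>0)]
        if len(w): print(q,round(m['confidence'],2),np.round(m['extent']),'xy mid',np.round((np.percentile(w,2,0)+np.percentile(w,98,0))/2,3),'ztop',np.round(np.percentile(w[:,2],98),3))
E
```

```text
0.0 [0.15803723 0.60433819 0.23863762] [-4.37910218e-05  1.27536650e-01  9.91833663e-01 -6.21676161e-04] 0.08563538372116415
{'mtx': array([[457.42786845,   0.        , 252.89526909],
       [  0.        , 457.42786845, 195.61708314],
       [  0.        ,   0.        ,   1.        ]]), 'extrinsics': array([[-0.02297145,  0.99654819, -0.07977481,  0.48429244],
       [-0.99970763, -0.02229513,  0.00935836,  0.02166307],
       [ 0.00754747,  0.07996646,  0.99676898,  1.15059172],
       [ 0.        ,  0.        ,  0.        ,  1.        ]])}
orange_loose 0.79 [223. 266.  35.  30.] xy mid [0.409 0.086 0.055] ztop 0.071
orange_loose 0.68 [124. 217.  30.  24.] xy mid [0.535 0.323 0.059] ztop 0.076
orange_loose 0.63 [189. 207.  32.  23.] xy mid [0.548 0.166 0.056] ztop 0.071
dish_empty 0.83 [388. 208.  42.  40.] xy mid [ 0.536 -0.321  0.012] ztop 0.022
dish_empty 0.72 [362. 144.  40.  43.] xy mid [ 0.701 -0.266  0.012] ztop 0.022
pomegranate 0.7 [332. 215.  31.  28.] xy mid [ 0.521 -0.181  0.035] ztop 0.069
bell 0.53 [261. 123.  19.  19.] xy mid [ 0.762 -0.015  0.047] ztop 0.094
shell 0.71 [191. 129.  38.  49.] xy mid [0.731 0.157 0.053] ztop 0.094
candle 0.87 [302. 133.  28.  29.] xy mid [ 0.731 -0.117  0.027] ztop 0.045
```

View pics/top0.png

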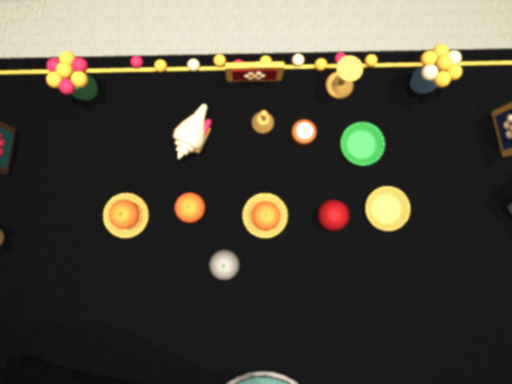

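View pics/scene0.png

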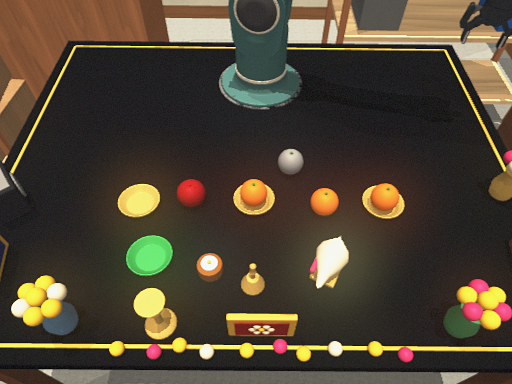

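The top picture shows these candidates:
- **Orange:** in a dish at (124,214), bare at (189,208), in a dish at (266,215), and a grey ball at (224,265).
- **Dish:** brass and empty at (388,208), green look-alike at (362,144), and a brass cup on a stem at (349,69).

I choose the orange at (189,208) and the dish at (388,208). The scene picture agrees: bare orange at (324,202), empty brass dish at (138,200).

```bash
python3 - <<'E'
import cv2, numpy as np
from scipy.spatial.transform import Rotation as R
from bench import bot
p=cv2.imread('pics/top0.png'); cv2.imwrite('pics/crop.png',cv2.resize(np.hstack([p[170:250,90:220],p[170:250,310:440]]),None,fx=3,fy=3))
P=np.load('P.npy'); 
def sel(u,v,r,z0):
    w=P[v-r:v+r,u-r:u+r].reshape(-1,3); w=w[w[:,2]>z0]
    c,rad=cv2.minEnclosingCircle(w[:,:2].astype(np.float32)); print(len(w),'circle',np.round(c,3),round(rad,3),w.mean(0).round(3),w[:,2].max().round(3)); return np.array(c)
o=sel(189,208,22,.035); sel(189,208,22,.06); d=sel(388,208,27,.012)
s=bot.read_state(); M=R.from_quat(np.roll(s['ee_rot'],-1)).as_matrix(); x0=s['ee_pos']
for t,z in((o,.22),(o,.108),(d,.22),(d,.058)): print(np.round(M.T@(np.array([*t,z])-x0),3))
print(M.round(3))
E
```

```text
672 circle [0.522 0.111] 0.097 [0.547 0.163 0.068] 1.151
363 circle [0.522 0.106] 0.093 [0.548 0.165 0.081] 1.151
544 circle [ 0.516 -0.176] 0.201 [ 0.536 -0.319  0.038] 1.151
[-0.477 -0.386  0.019]
[-0.477 -0.386  0.131]
[-0.544 -0.665  0.019]
[-0.544 -0.665  0.181]
[[-0.967  0.253 -0.   ]
 [ 0.253  0.967 -0.   ]
 [-0.    -0.    -1.   ]]
```

View pics/crop.png

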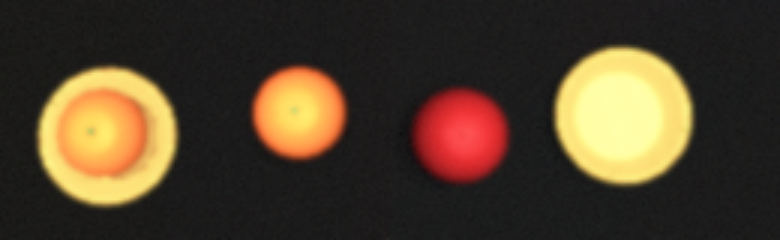

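The crop confirms a bare orange at (300,112) in the crop and an empty brass dish at (624,115). The circle fits were spoilt by pixels with no depth, so I use the mask centres: orange (0.548, 0.166), dish (0.536, -0.321). I'll close the fingers to point and travel high.

Request:
{"fn": "step_arm", "kwargs": {"series": [[-0.01,-0.007,0,0],[-0.03,-0.02,0,0],[-0.055,-0.036,0,0],[-0.08,-0.053,0,0],[-0.105,-0.07,0,0],[-0.13,-0.086,0,0],[-0.15,-0.1,0,0],[-0.163,-0.108,0,0]], "grip": 0.9}}

```text
clock: 1.2
ee_pos: [0.2902, 0.4568, 0.2395]
ee_rot: [0.0, 0.129, 0.992, -0.0]
force: [-0.6, 0.2, 0.5]
opening: 0.0087
grasp_force: 0.0
```

Request:
{"fn": "step_arm", "kwargs": {"series": [[-0.02,-0.013,0,0],[-0.04,-0.027,0,0],[-0.06,-0.04,0,0],[-0.08,-0.053,0,0],[-0.105,-0.07,0,0],[-0.13,-0.086,0,0],[-0.15,-0.1,0,0],[-0.163,-0.108,0,0]]}}

```text
clock: 2.0
ee_pos: [0.42, 0.3115, 0.2394]
ee_rot: [0.0, 0.128, 0.992, -0.0]
force: [-0.5, 0.0, -0.4]
opening: 0.0083
grasp_force: 0.0
```

Request:
{"fn": "step_arm", "kwargs": {"series": [[-0.02,-0.013,0,0],[-0.045,-0.03,0,0],[-0.07,-0.047,0,0],[-0.095,-0.063,0,0],[-0.12,-0.08,0,0],[-0.14,-0.094,0,0],[-0.155,-0.104,0,0],[-0.162,-0.109,0,0]]}}

```text
clock: 2.8
ee_pos: [0.5488, 0.1652, 0.2393]
ee_rot: [0.0, 0.128, 0.992, -0.0]
force: [-0.4, 0.0, 0.8]
opening: 0.0086
grasp_force: 0.0
```

Request:
{"fn": "step_arm", "kwargs": {"series": [[0,0,0,0],[0,0,0,0],[0,0,0,0],[0,0,0,0],[0,0,0,0],[0,0,0,0],[0,0,0,0],[0,0,0,0]]}}

```text
clock: 3.6
ee_pos: [0.548, 0.1668, 0.2393]
ee_rot: [0.0, 0.128, 0.992, -0.0]
force: [-0.9, 0.3, -0.8]
opening: 0.0087
grasp_force: 0.0
```

```bash
python3 - <<'E'
from bench import bot, optics
import cv2
p,d=optics.capture("scene"); cv2.imwrite('pics/scene1.png',cv2.resize(p[60:300,200:440,::-1],None,fx=2.4,fy=2.4))
print(bot.read_state()['ee_pos'])
E
```

```text
[0.54800974 0.16675944 0.23931466]
```

View pics/scene1.png

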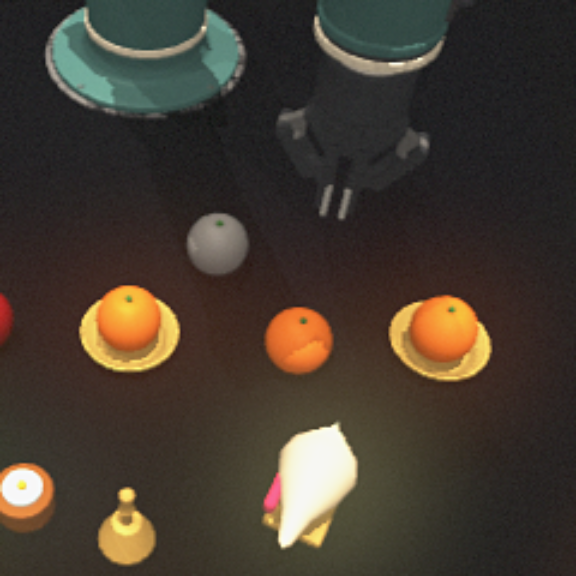

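The picture shows the closed fingers at (335,215) in the crop, high over the bare orange at (300,340). The way down is clear.

Request:
{"fn": "step_arm", "kwargs": {"series": [[0,0,0.01,0],[0,0,0.03,0],[0,0,0.05,0],[0,0,0.075,0],[0,0,0.095,0],[0,0,0.112,0],[0,0,0.124,0],[0,0,0.13,0]]}}

```text
clock: 4.45
ee_pos: [0.5476, 0.1665, 0.108]
ee_rot: [-0.001, 0.128, 0.992, -0.0]
force: [0.4, -0.4, -0.1]
opening: 0.0083
grasp_force: 0.0
```

Request:
{"fn": "step_arm", "kwargs": {"series": [[0,0,0,0],[0,0,0,0],[0,0,0,0],[0,0,0,0],[0,0,0,0],[0,0,0,0],[0,0,0,0],[0,0,0,0]]}}

```text
clock: 5.25
ee_pos: [0.548, 0.1667, 0.1094]
ee_rot: [0.0, 0.128, 0.992, -0.0]
force: [-0.1, 0.0, -0.0]
opening: 0.0084
grasp_force: 0.0
```

```bash
python3 - <<'E'
from bench import bot, optics
import cv2
p,d=optics.capture("scene"); cv2.imwrite('pics/scene2.png',cv2.resize(p[60:300,200:440,::-1],None,fx=2.4,fy=2.4))
print(bot.read_state()['ee_pos'])
E
```

```text
[0.54804046 0.16675814 0.10932309]
```

View pics/scene2.png

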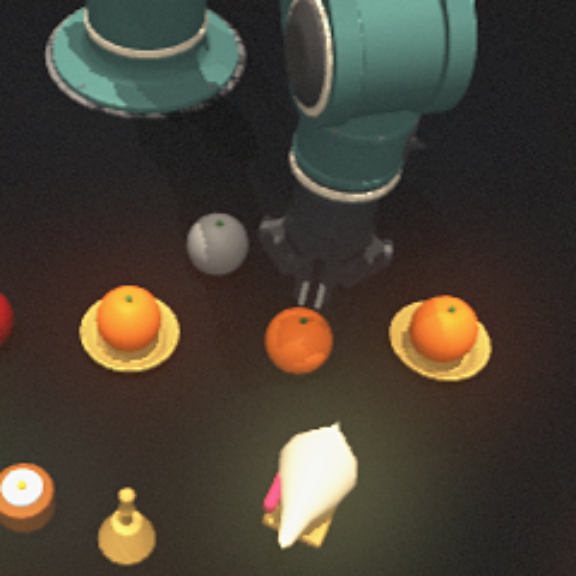

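The fingertips, at (312,295) in the crop, are just above the stem mark at (304,320) and centred on it. I'll hold, rise, and cross high.

Request:
{"fn": "step_arm", "kwargs": {"series": [[0,0,0,0],[0,0,0,0],[0,0,0,0],[0,0,0,0],[0,0,0,0],[0,0,0,0],[0,0,0,0],[0,0,0,0]]}}

```text
clock: 6.1
ee_pos: [0.548, 0.1667, 0.1093]
ee_rot: [0.0, 0.128, 0.992, -0.0]
force: [0.3, 1.0, 0.0]
opening: 0.0085
grasp_force: 0.0
```

Request:
{"fn": "step_arm", "kwargs": {"series": [[0,0,0,0],[0,0,0,0],[0,0,0,0],[0,0,0,0],[0,0,0,0],[0,0,0,0],[0,0,0,0],[0,0,0,0]]}}

```text
clock: 6.9
ee_pos: [0.548, 0.1667, 0.1093]
ee_rot: [0.0, 0.128, 0.992, -0.0]
force: [-0.1, -0.1, -0.1]
opening: 0.0087
grasp_force: 0.0
```

Request:
{"fn": "step_arm", "kwargs": {"series": [[0,0,-0.01,0],[0,0,-0.03,0],[0,0,-0.05,0],[0,0,-0.075,0],[0,0,-0.095,0],[0,0,-0.112,0],[0,0,-0.124,0],[0,0,-0.13,0]]}}

```text
clock: 7.7
ee_pos: [0.5483, 0.1668, 0.2407]
ee_rot: [0.001, 0.128, 0.992, 0.0]
force: [-0.3, 0.3, 0.1]
opening: 0.0087
grasp_force: 0.0
```

Request:
{"fn": "step_arm", "kwargs": {"series": [[-0.002,-0.01,0,0],[-0.007,-0.03,0,0],[-0.013,-0.055,0,0],[-0.019,-0.08,0,0],[-0.025,-0.105,0,0],[-0.03,-0.127,0,0],[-0.034,-0.145,0,0],[-0.037,-0.158,0,0]]}}

```text
clock: 8.5
ee_pos: [0.5432, 0.0024, 0.2386]
ee_rot: [-0.001, 0.128, 0.992, -0.0]
force: [-0.5, 0.9, 0.7]
opening: 0.0086
grasp_force: 0.0
```

Request:
{"fn": "step_arm", "kwargs": {"series": [[-0.005,-0.02,0,0],[-0.009,-0.04,0,0],[-0.014,-0.06,0,0],[-0.019,-0.08,0,0],[-0.025,-0.105,0,0],[-0.03,-0.127,0,0],[-0.034,-0.145,0,0],[-0.037,-0.158,0,0]]}}

```text
clock: 9.3
ee_pos: [0.5392, -0.1591, 0.2388]
ee_rot: [-0.0, 0.128, 0.992, -0.0]
force: [-0.3, 0.2, -0.8]
opening: 0.0085
grasp_force: 0.0
```

Request:
{"fn": "step_arm", "kwargs": {"series": [[-0.005,-0.02,0,0],[-0.01,-0.043,0,0],[-0.016,-0.067,0,0],[-0.022,-0.09,0,0],[-0.028,-0.115,0,0],[-0.033,-0.138,0,0],[-0.036,-0.152,0,0],[-0.038,-0.159,0,0]]}}

```text
clock: 10.1
ee_pos: [0.5358, -0.3221, 0.239]
ee_rot: [-0.0, 0.128, 0.992, -0.0]
force: [0.7, 0.7, -0.9]
opening: 0.0085
grasp_force: 0.0
```

Request:
{"fn": "step_arm", "kwargs": {"series": [[0,0,0.01,0],[0,0,0.03,0],[0,0,0.05,0],[0,0,0.065,0],[0,0,0.075,0],[0,0,0.08,0],[0,0,0.08,0],[0,0,0.08,0]]}}

```text
clock: 10.9
ee_pos: [0.5365, -0.3212, 0.1599]
ee_rot: [0.0, 0.128, 0.992, -0.0]
force: [0.2, 0.3, -0.4]
opening: 0.0086
grasp_force: 0.0
```

```bash
python3 - <<'E'
from bench import bot, optics
import cv2
p,d=optics.capture("scene"); cv2.imwrite('pics/scene3.png',cv2.resize(p[60:300,60:300,::-1],None,fx=2.4,fy=2.4))
print(bot.read_state()['ee_pos'])
E
```

```text
[ 0.53649427 -0.32134104  0.16007661]
```

View pics/scene3.png

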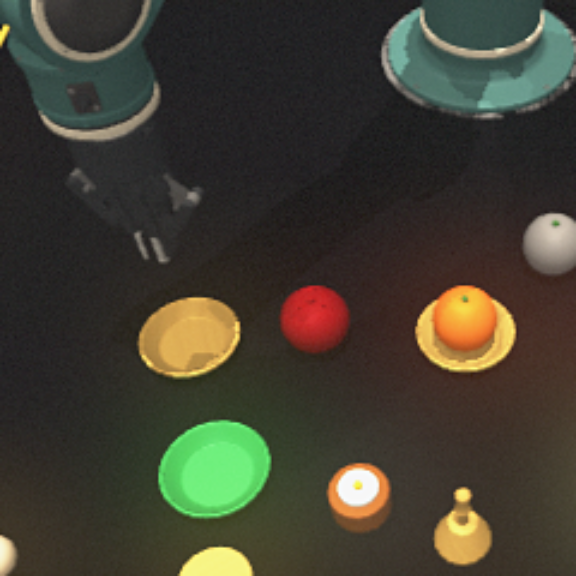

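The fingers, at (150,250) in the crop, are above the empty brass dish at (190,337), and the pomegranate at (315,320) is well clear. Down 0.10 m to TCP z ≈ 0.059, then hold.

Request:
{"fn": "step_arm", "kwargs": {"series": [[0,0,0.01,0],[0,0,0.025,0],[0,0,0.045,0],[0,0,0.065,0],[0,0,0.08,0],[0,0,0.092,0],[0,0,0.099,0],[0,0,0.101,0]]}}

```text
clock: 11.75
ee_pos: [0.536, -0.3211, 0.0576]
ee_rot: [-0.0, 0.128, 0.992, 0.0]
force: [-1.2, -0.5, -0.8]
opening: 0.0086
grasp_force: 0.0
```

Request:
{"fn": "step_arm", "kwargs": {"series": [[0,0,0,0],[0,0,0,0],[0,0,0,0],[0,0,0,0],[0,0,0,0],[0,0,0,0],[0,0,0,0],[0,0,0,0]]}}

```text
clock: 12.55
ee_pos: [0.5362, -0.3212, 0.0584]
ee_rot: [0.0, 0.128, 0.992, -0.0]
force: [0.3, -0.1, 0.6]
opening: 0.0085
grasp_force: 0.0
```

Request:
{"fn": "step_arm", "kwargs": {"series": [[0,0,0,0],[0,0,0,0],[0,0,0,0],[0,0,0,0],[0,0,0,0],[0,0,0,0],[0,0,0,0],[0,0,0,0]]}}

```text
clock: 13.35
ee_pos: [0.5362, -0.3211, 0.0583]
ee_rot: [0.0, 0.128, 0.992, -0.0]
force: [0.3, 0.3, 0.4]
opening: 0.0083
grasp_force: 0.0
```

Request:
{"fn": "step_arm", "kwargs": {"series": [[0,0,0,0],[0,0,0,0],[0,0,0,0],[0,0,0,0],[0,0,0,0],[0,0,0,0],[0,0,0,0],[0,0,0,0]]}}

```text
clock: 14.15
ee_pos: [0.5362, -0.3211, 0.0584]
ee_rot: [0.0, 0.128, 0.992, -0.0]
force: [-0.1, -0.7, -0.6]
opening: 0.0084
grasp_force: 0.0
```

```bash
python3 - <<'E'
from bench import bot, optics
import cv2
p,d=optics.capture("scene"); cv2.imwrite('pics/scene4.png',cv2.resize(p[60:300,60:300,::-1],None,fx=2.4,fy=2.4))
print(bot.read_state()['ee_pos'])
E
```

```text
[ 0.53618896 -0.32112273  0.05833277]
```

View pics/scene4.png

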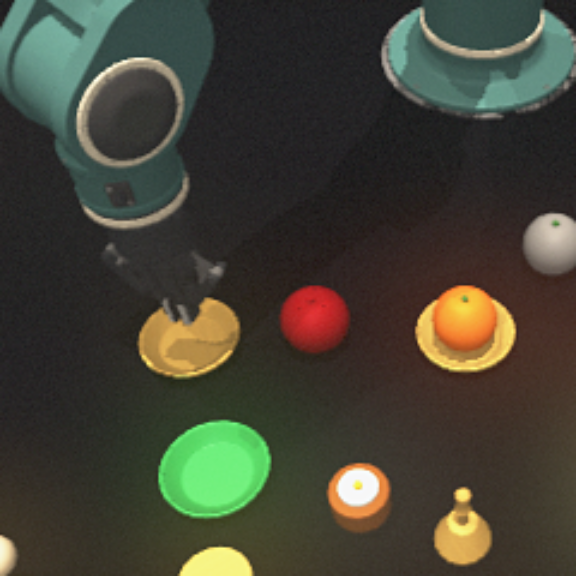

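The fingertips, at (180,315) in the crop, point at the middle of the empty dish at (190,337), and nothing has moved.

```bash
python3 -c "
from bench import bot
print(bot.hand_in())"
```

```text
the job is handed in; nothing more can be done
None
```

Job handed in, verdict not shown: the arm pointed at the bare orange for over 2 s, then at the empty brass dish for over 2 s and stayed there, with no sign of contact or of anything moved in the views I took.

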